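Take the drilled block out of the drill vise

ROBOT

A 6-joint arm with a two-finger parallel gripper is mounted at the origin on the work surface. World frame = base frame: x ahead of the robot, y to its left, z up, the work surface at z = 0. Lengths are in mm, angles in rad, forces in N, time in s.
With the tool pointing down it reaches from about 425 to 950 mm from the base axis. Payload 14.7 kg.
Tool frame: the origin (TCP) lies between the finger pads; the fingertips stand 22 mm ahead of it and the grasp point (between the pads) lies 3 mm ahead of it; z points along the fingers, y is the direction in which the jaws open and shut (so a half turn about z gives the same grasp; the last joint's range is limited). The gripper opens to 85 mm and grips with 20 to 120 N. Pads are 22 mm wide; open, the fingers measure 114 mm over their backs; the gripper's body (76 mm by 85 mm) begins 54 mm behind the grasp point. The pads swing forward as they close: fully open they stand 13 mm farther back than shut.
Start: joints at [1.085, 0.48, 1.596, -0, 1.065, -0.047], TCP at [276.131, 588.425, 253.297] pointing down, gripper open.
Joint ranges: [-2.75, 2.75], [-0.82, 2.05], [0.23, 2.67], [-1.56, 4.7], [0.09, 2.69], [-2.92, 2.92]. Speed limits (rad/s): [1.89, 1.89, 2.39, 3.01, 3.01, 3.01].

INTERFACE

Orientations are given as a unit quaternion [x, y, z, w].
In Python, from station import robot gives the robot as it stands. The module is installed in compiled form; this text tells all that it offers.
- The arm moves only by the shell command python3 -m pendant 'ROWS' [FORCE]. ROWS is JSON, a list of rows, each an object with "dp": the shift along the tool's x, y, z in mm, a list of three; "twist": the turn about the tool's z in degrees; "jaw": the opening, from -1 (shut) to 1 (fully open). A call has 1 to 8 rows; each row is the pose to reach, as a shift and turn from the pose commanded when the call began, along the tool's axes at that moment; what a row does not reach only later rows make up. A row lasts 1/12 s, in which the tool goes at most 41.7 mm and 7.16 degrees, less where a joint would pass 70% of its speed; a pose out of reach is approached as far as the arm can. A call with a gripper value outside its range is refused whole. The fingers move at their own pace and stop on an object; FORCE is the grip in N (left out, the last holds). Time passes only in rows, so rows that repeat a pose let the fingers close. It gives the time, the measured TCP pose, the force and the opening at its end, in the units of the state.
- robot.get_obs(): the state, without advancing time (a new reading comes with each control period).
- robot.snapshot(name): name is "side" or "top"; returns (picture, depth): 400x640x3 uint8, red, green, blue; 400x640 float32, mm along the optical axis (not along the pixel's ray), 0 where there is no reading.
- robot.get_calibration(name): a dict with "fovy" (degrees; the focal length in pixels is half the picture's height over the tangent of half this angle, whatever the lens; pixels are square), "cx", "cy" (the principal point, pixels), "T" (4x4, takes a point from camera to world coordinates). Camera axes: x right, y down, z forward; pixel columns grow to the right and rows downward; lengths in mm; the calibration is good to about 2 mm. A picture is of the moment at which its call begins. get_calibration takes no time and is no camera call.
- robot.sign_off(): hands the job in, once; it reports no verdict.
Trained networks look in the newest picture that a camera, given by its name, has taken for a name from the list of things; names that differ only in an ending like _2 or _b are one class to them, and where a whole thing is asked for, a point or a joint stands for the part that bears it (a point fixed in the world has none). Each returns a list of dicts, best first, with "conf" (0 to 1); they miss things now and then, are a little off and sometimes report something else, mostly with a low value. They report only what shows in the picture. A call takes as long as a camera call. They do not tell look-alikes from the thing itself.
- robot.masks_of(thing, camera): "mask" (400x640 bool, what is visible of it) and "xy" ([column, row] in pixels, amid what is visible of it).
The state is a dict: "time_s": time; "joints": joint angles; "joint_vel": joint speeds; "joint_efforts": joint torques, N m; "tcp_pos": TCP position; "eef_rot": TCP orientation; "ft_force": force on the tool from outside, world axes, zero at the start; "torque": the same for the moment, N m; "gripper_width": finger opening in mm.
Only numpy, scipy, OpenCV 4.12 (cv2) and the standard library are available. Lean on these libraries where they do the work, as an engineer would, in place of code of your own. Each camera call takes 0.05 s, during which the arm holds its last target.

TASK

Slide the drill vise's moving jaw open about 4 cm and leave it open, so that the finished drilled block is free; only then lift the block out. Set it down, without dropping it, standing upright on the floor of the plain open tray (not the tray with compartments), and let go.

Things in the scene. Friction and masses are not known exactly. Their poses are not given: they have to be found in the camera images.
- jaw (a joint): opening of the vise's sliding jaw, 0 = closed on the block, up to 0.055 m = fully open. The jaw slides level with about 5 N of friction and stays where it is left. The vise is bolted to the bench, grey, 235 mm long and 90 mm wide over its jaws; its flat bed is 20 mm above the bench, the tops of its jaws 58 mm; only the knob and the block stand higher.
- jaw_knob (a point): middle of the upright black round knob on the sliding jaw, 83 mm above the bench. The knob is 28 mm in diameter, from 66 to 100 mm above the bench, free to be gripped or pushed at its sides. Axes are the vise's: z up, x level from the knob towards the block and the fixed jaw; the jaw opens along -x. With the jaw closed the block's centre is 66 mm from the knob's axis along +x, up to 8 mm to either side along y.
- block: finished aluminium block standing between the jaws, 0.27 to 0.5 kg, 80 mm high. Origin at the centre of its underside, z up. Lower 45 mm: 30 mm (its x, the thickness between the jaws) by 72 mm (its y); above a shoulder on either end it is 30 mm by 52 mm (y), with two 11 mm holes drilled in its top. It stands on the vise's bed, so its top is 100 mm above the bench and 42 mm above the jaws; a similar blank without holes or shoulders stands loose elsewhere.
- tray: plain open steel tray, fixed to the bench, one single compartment, 130 mm (its x) by 200 mm (its y), 30 mm high, walls and floor 4 mm thick. Origin at the centre of its underside on the bench, z up. A tray of the same footprint, 40 mm high and with six compartments, stands beside it and is not the one wanted.
Things that resemble listed ones, but are neither listed nor needed, are in the scene too. There is more than one size of the part that bears jaw; the job needs the larger.

How it is judged:
By the outcome, as a careful person would: the job done as asked, in the order asked, and still so for the second after the job is handed in, with the robot touching nothing.
It also fails if it takes over 53 s, if anything falls off the work surface, if the arm or the gripper's body presses on something with over 40 N, if the wrist force passes 120 N, or if a joint passes its speed limit or range.

## Working session

There is one attempt and no reset: what is moved stays moved. The work goes in short steps, Python scripts to look and compute and a shell command to move; the robot and the scene stay as the last step left them, time stands still between calls to the robot, and variables do not carry over. Pictures are saved under pics/ and viewed, and the job is handed in when it is done.

```bash
mkdir -p pics && ls && cat > h.py <<'E'
import numpy as np, cv2
from station import robot
def cal(n):
    c=robot.get_calibration(n); f=200/np.tan(np.radians(c['fovy'])/2); return f,c['cx'],c['cy'],np.array(c['T'])
def snap(n,tag):
    im,d=robot.snapshot(n); cv2.imwrite(f'pics/{tag}.png',im[:,:,::-1]); np.savez(f'{tag}.npz',im=im,d=d,T=np.array(cal(n)[3])); return im,d
def pts(n,d,mask=None,T=None):
    f,cx,cy,T0=cal(n); T=T0 if T is None else T
    m=(d>0) if mask is None else (mask&(d>0))
    v,u=np.nonzero(m); z=d[v,u]
    P=np.stack([(u-cx)/f*z,(v-cy)/f*z,z],1)
    return P@T[:3,:3].T+T[:3,3],u,v
E
python3 - <<'E'
from h import *
o=robot.get_obs(); print({k:np.round(v,3).tolist() for k,v in o.items()})
for n in('side','top'):
    print(n,cal(n)); im,d=snap(n,n+'1'); print((d>0).mean(),d[d>0].min(),d.max())
    for t in('jaw_knob','jaw','block','tray'):
        for r in robot.masks_of(t,n): 
            P,u,v=pts(n,d,r['mask']); print(t,round(r['conf'],2),r['xy'],r['mask'].sum(),np.round(np.median(P,0)) if len(P) else None, np.round(P.max(0)) if len(P) else None)
print(robot.get_obs()['time_s'])
E
```

```text
pics
{'time_s': 0.0, 'joints': [1.085, 0.481, 1.597, 0.0, 1.065, -0.047], 'joint_vel': [-0.0, 0.003, -0.0, 0.0, 0.002, 0.0], 'joint_efforts': [-0.002, -95.06, -43.02, -0.0, 0.012, 0.0], 'tcp_pos': [275.914, 588.086, 252.674], 'eef_rot': [0.218, 0.976, -0.001, -0.0], 'ft_force': [0.368, -0.234, 0.519], 'torque': [0.004, 0.011, -0.013], 'gripper_width': 85.123}
side (np.float64(481.4166171496731), 313.3286149857406, 204.26842741093827, array([[ 9.54930181e-01, -2.05444644e-01,  2.14244830e-01,
         2.58800978e+02],
       [-2.96482794e-01, -6.25233817e-01,  7.21928409e-01,
        -6.77957712e+02],
       [-1.43632124e-02, -7.52911132e-01, -6.57965444e-01,
         7.41994984e+02],
       [ 0.00000000e+00,  0.00000000e+00,  0.00000000e+00,
         1.00000000e+00]]))
0.99587890625 603.47076 3350.9077
jaw_knob 0.63 [195.3, 154.6] 537 [255. 359.  41.] [289. 482.  80.]
jaw_knob 0.57 [324.1, 198.9] 1214 [511.  93.  53.] [564. 235. 103.]
jaw 0.77 [195.8, 158.4] 570 [255. 359.  40.] [292. 495.  80.]
jaw 0.68 [324.1, 198.4] 1217 [509.  92.  53.] [567. 235. 103.]
block 0.84 [344.2, 175.7] 
[... 181 characters left out ...]
array([[ 4.82744211e-03, -9.94847846e-01,  1.01264299e-01,
         3.56919625e+02],
       [-9.99979521e-01, -5.22807167e-03, -3.69125739e-03,
         5.82194359e+01],
       [ 4.20165648e-03, -1.01244405e-01, -9.94852711e-01,
         1.08863501e+03],
       [ 0.00000000e+00,  0.00000000e+00,  0.00000000e+00,
         1.00000000e+00]]))
0.996046875 328.0966 1969.4534
jaw_knob 0.84 [295.2, 178.6] 715 [514. 107.  56.] [558. 156. 106.]
jaw 0.86 [198.4, 275.3] 479 [260. 364.  42.] [293. 409.  78.]
jaw 0.78 [296.9, 183.3] 766 [514. 105.  56.] [561. 156. 106.]
block 0.67 [287.5, 165.0] 357 [560. 124.  97.] [592. 159. 104.]
tray 0.6 [405.1, 143.8] 3375 [ 641. -213.    5.] [ 716. -110.   36.]
0.5
```

View pics/side1.png

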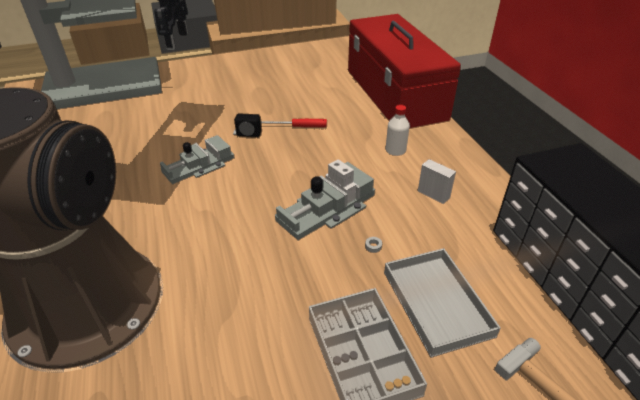

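View pics/top1.png

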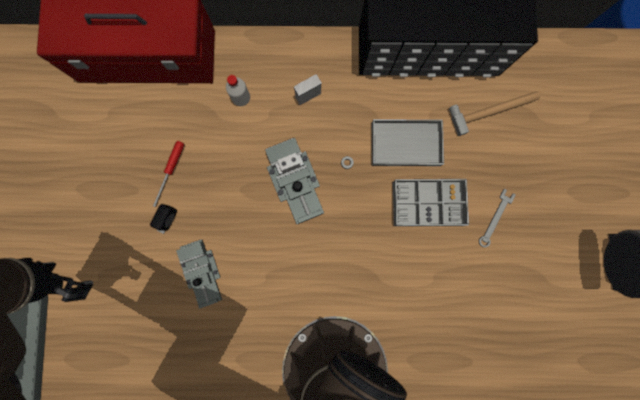

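The side picture shows these candidates:
- **Vises:** the large one with the knob at (317,185) and the drilled block at (343,175), and a small one at (196,157).
- **Blank:** plain and loose at (437,180).
- **Trays:** the plain one at (440,300) and the compartment one at (367,345).

In the top picture they sit at vise (295,180), small vise (199,273), blank (308,89), plain tray (407,143) and compartment tray (430,203). I choose the large vise, the drilled block and the plain tray. Next I'll check that in a close crop and measure.

```bash
python3 - <<'E'
from h import *
a=np.load('side1.npz');b=np.load('top1.npz')
c1=cv2.resize(a['im'][150:245,265:385],None,fx=3.3,fy=3.3,interpolation=cv2.INTER_CUBIC)
c2=cv2.resize(b['im'][130:230,255:335],None,fx=3.1,fy=3.1,interpolation=cv2.INTER_CUBIC)
H=max(c1.shape[0],c2.shape[0]); o=np.zeros((H,c1.shape[1]+c2.shape[1],3),np.uint8)
o[:c1.shape[0],:c1.shape[1]]=c1;o[:c2.shape[0],c1.shape[1]:]=c2
cv2.imwrite('pics/crop1.png',o[:,:,::-1])
def rect(P,h,name):
    r=cv2.minAreaRect(P[:,:2].astype(np.float32)); print(h,name,len(P),np.round(P.mean(0),1),'rect c',np.round(r[0],1),'size',np.round(r[1],1),'ang',round(r[2],1))
for n,s in(('side',a),('top',b)):
    P,u,v=pts(n,s['d'],T=s['T'])
    reg=(abs(P[:,0]-520)<160)&(abs(P[:,1]-105)<110)
    Q=P[reg]; 
    print(n,'table z',np.median(Q[Q[:,2]<12][:,2]), np.histogram(Q[:,2],bins=np.arange(-6,112,6)))
    t=Q[(Q[:,2]>92)]
    k=t[np.hypot(t[:,0]-525,t[:,1]-100)<26]
    # split along x
    from scipy.cluster.vq import kmeans2
    c,l=kmeans2(t[:,:2],np.array([[525.,105],[565,115]]),minit='matrix')
    for i in(0,1): rect(t[l==i],n,f'top{i} z{np.median(t[l==i][:,2]):.1f}')
    rect(Q[(Q[:,2]>52)&(Q[:,2]<63)&(Q[:,0]<640)],n,'jawtops')
    rect(Q[(Q[:,2]>12)&(Q[:,0]<610)],n,'vise all')
    tr=(P[:,2]>24)&(P[:,2]<36)&(P[:,0]>560)&(P[:,0]<740)&(P[:,1]<-70)&(P[:,1]>-330)
    rect(P[tr],n,'trayrim')
    fl=(P[:,2]>-3)&(P[:,2]<10)&(abs(P[:,0]-641)<40)&(abs(P[:,1]+213)<60)
    rect(P[fl],n,'floor')
    bl=(P[:,2]>60)&(P[:,2]<110)&(abs(P[:,0]-740)<80)&(abs(P[:,1]-80)<90)
    rect(P[bl],n,'blank')
E
```

```text
side table z 0.44692729213329585 (array([2237, 3101,  401,  296,  628,  172,  221,  253,  286,  388,  618,
        143,   75,   73,   80,   81,  103,  271,   11]), array([ -6,   0,   6,  12,  18,  24,  30,  36,  42,  48,  54,  60,  66,
        72,  78,  84,  90,  96, 102, 108]))
side top0 z98.3 94 [497.8  99.6  97.9] rect c [498.6 101.5] size [24.2 24.3] ang 55.4
side top1 z99.4 266 [561.5 124.4  98.6] rect c [562.7 126.6] size [33.4 55.3] ang 22.1
side jawtops 874 [557.  112.8  57. ] rect c [551.4 125.2] size [159.9  92.3] ang 22.4
side vise all 3417 [511.9  93.   48.4] rect c [521.4 105.7] size [225.3 105.2] ang 22.9
side trayrim 1038 [ 636.7 -217.8   28.6] rect c [ 637.2 -207.1] size [132.4 202.7] ang 0.4
side floor 2231 [ 640.8 -215.6    4. ] rect c [ 640.9 -213. ] size [119.9  80. ] ang 89.9
side blank 496 [778.4  73.6  75. ] rect c [781.1  78.7] size [35.8 73.4] ang 28.7
top table z 0.17452829300543726 (array([2643, 2732,  312,  216,  543,   18,   34,   92,  113,  269,  774,
        192,   24,   13,    9,   28,   43,  235,   25]), array([ -6,   0,   6,  12,  18,  24,  30,  36,  42,  48,  54,  60,  66,
        72,  78,  84,  90,  96, 102, 108]))
top top0 z98.8 83 [499.4 100.8  98.6] rect c [500. 101.] size [24.4 24.4] ang 45.0
top top1 z99.8 208 [563.3 124.5  99.6] rect c [563.8 124.5] size [30.4 51.9] ang 22.2
top jawtops 1033 [563.1 127.5  57.4] rect c [522.  109.9] size [221.1  89.8] ang 22.4
top vise all 2444 [514.5 108.3  49.3] rect c [519.8 108.2] size [221.9 118.7] ang 21.5
top trayrim 411 [ 642.7 -213.    29.6] rect c [ 637.9 -210.9] size [201.2 131.7] ang 90.0
top floor 1093 [ 641.2 -213.1    4.5] rect c [ 641.6 -213.3] size [ 79.  119.1] ang 0.4
top blank 348 [780.1  76.1  78.1] rect c [782.8  76.1] size [32.4 72.5] ang 29.5
```

View pics/crop1.png

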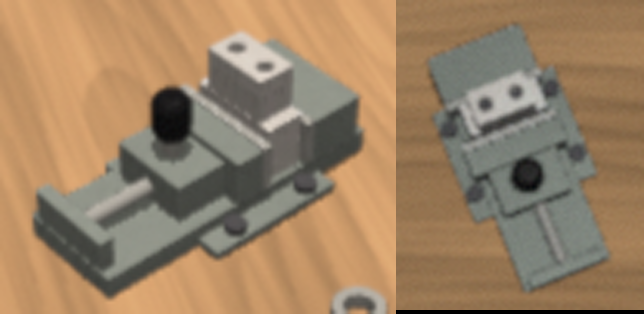

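The crop confirms the choice: the large vise with its black knob, and the block with two holes and shoulders clamped in it. Both views agree on these:

| Thing | Position (mm) | Check |
|---|---|---|
| Knob | about (499,101), top 99 | text says 100 |
| Block | about (563,125), top 99.6, 30×52 | text says 100, 30×52 |
| Vise axis | about 22° | |
| Tray | about (638–641,−212), floor 4, rim 29 | text says floor 4, rim 30 |

The block is 68 mm from the knob, against 66 given.

```bash
cat > goal.py <<'E'
import sys
from h import *
from scipy.spatial.transform import Rotation as R
x,y,z,yaw=map(float,sys.argv[1:5])
o=robot.get_obs(); M=R.from_quat(o['eef_rot']).as_matrix()
p=np.array(o['tcp_pos']); dp=M.T@(np.array([x,y,z])-p)
cy=np.degrees(np.arctan2(M[1,1],M[0,1])); tw=-((yaw-cy+180)%360-180)
print('t',o['time_s'],'p',np.round(p,1),'yaw_y',round(cy,1),'tilt',round(np.degrees(np.arccos(-M[2,2])),2),'j',np.round(o['joints'],2),'F',np.round(o['ft_force'],1),'w',round(float(o['gripper_width']),1))
print('dp',np.round(dp,1),'twist',round(tw,1), 'len',round(np.linalg.norm(dp)))
E
python3 goal.py 499 101 200 112.2
```

```text
t 0.5 p [276.1 588.4 253.3] yaw_y 64.9 tilt 0.0 j [ 1.09  0.48  1.6  -0.    1.07 -0.05] F [ 0.6 -0.2 -0.1] w 85.6
dp [-408.8 -346.6   53.3] twist -47.3 len 539
```

```bash
python3 -m pendant '[{"dp":[-28,-24,0],"twist":-4,"jaw":1},{"dp":[-56,-48,0],"twist":-8,"jaw":1},{"dp":[-84,-71,0],"twist":-12,"jaw":1},{"dp":[-112,-95,0],"twist":-16,"jaw":1},{"dp":[-140,-119,0],"twist":-20,"jaw":1},{"dp":[-168,-142,0],"twist":-24,"jaw":1},{"dp":[-196,-166,0],"twist":-28,"jaw":1},{"dp":[-224,-190,0],"twist":-32,"jaw":1}]' 40; python3 goal.py 499 101 200 112.2
```

```text
time_s: 1.17
tcp_pos: [398.6, 319.7, 253.5]
eef_rot: [-0.062, 0.998, 0.0, 0.0]
ft_force: [2.0, 0.3, 0.7]
gripper_width: 85.7
t 1.1667 p [398.6 319.7 253.5] yaw_y 97.1 tilt 0.03 j [ 0.62  0.29  1.91 -0.    0.94 -1.08] F [2.  0.3 0.7] w 85.7
dp [ -72.7 -229.4   53.5] twist -15.1 len 247
```

```bash
python3 -m pendant '[{"dp":[-10,-33,0],"twist":-3,"jaw":1},{"dp":[-21,-66,5],"twist":-5,"jaw":1},{"dp":[-31,-98,12],"twist":-8,"jaw":1},{"dp":[-42,-131,22],"twist":-11,"jaw":1},{"dp":[-52,-164,32],"twist":-13,"jaw":1},{"dp":[-62,-197,43],"twist":-15,"jaw":1},{"dp":[-73,-229,53],"twist":-15,"jaw":1},{"dp":[-73,-229,53],"twist":-15,"jaw":1}]'; python3 - <<'E'
from h import *
snap('side','side2')
im,d=snap('top','top2')
E
python3 goal.py 499 101 89 112.2
```

```text
time_s: 1.83
tcp_pos: [499.6, 98.2, 198.9]
eef_rot: [-0.188, 0.982, -0.0, -0.0]
ft_force: [0.0, 0.3, 0.0]
gripper_width: 85.3
t 1.9333 p [498.2 101.5 200. ] yaw_y 111.7 tilt 0.04 j [ 0.14  0.35  1.97  0.    0.82 -1.81] F [-0.4  0.6  0.4] w 85.3
dp [ -0.6  -0.8 111. ] twist -0.5 len 111
```

View pics/side2.png

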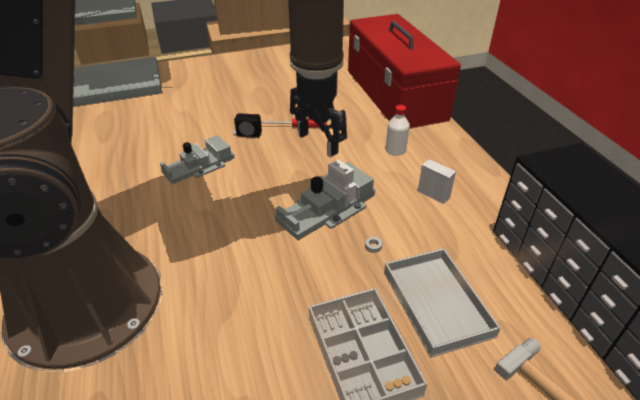

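The gripper is over the knob at (317,185), spanning across the vise. Going down.

```bash
python3 -m pendant '[{"dp":[0,0,20],"twist":0,"jaw":1},{"dp":[0,0,45],"twist":0,"jaw":1},{"dp":[0,0,70],"twist":0,"jaw":1},{"dp":[0,0,90],"twist":0,"jaw":1},{"dp":[0,0,103],"twist":0,"jaw":1},{"dp":[0,0,110],"twist":0,"jaw":1},{"dp":[0,0,110],"twist":0,"jaw":1},{"dp":[0,0,110],"twist":0,"jaw":0}]' && python3 -m pendant '[{"dp":[0,0,0],"twist":0,"jaw":-0.3},{"dp":[0,0,0],"twist":0,"jaw":-1},{"dp":[0,0,0],"twist":0,"jaw":-1},{"dp":[0,0,0],"twist":0,"jaw":-1},{"dp":[0,0,0],"twist":0,"jaw":-1},{"dp":[0,0,0],"twist":0,"jaw":-1},{"dp":[0,0,0],"twist":0,"jaw":-1},{"dp":[0,0,0],"twist":0,"jaw":-1}]' 40; python3 goal.py 499 101 89 112.2
python3 - <<'E'
from h import *
im,d=snap('side','side3')
cv2.imwrite('pics/c3.png',cv2.resize(im[60:260,220:420],None,fx=3,fy=3)[:,:,::-1])
E
```

```text
time_s: 2.6
tcp_pos: [498.0, 103.3, 90.7]
eef_rot: [-0.19, 0.982, 0.0, 0.0]
ft_force: [0.1, -1.2, 1.0]
gripper_width: 75.3
time_s: 3.27
tcp_pos: [497.9, 103.7, 91.2]
eef_rot: [-0.189, 0.982, 0.001, 0.0]
ft_force: [-6.0, 15.6, 16.6]
gripper_width: 26.3
t 3.2667 p [497.9 103.7  91.2] yaw_y 111.8 tilt 0.08 j [ 0.14  0.52  2.06  0.    0.56 -1.81] F [-6.  15.6 16.6] w 26.3
dp [-0.  -2.9  2.2] twist -0.4 len 4
```

View pics/c3.png

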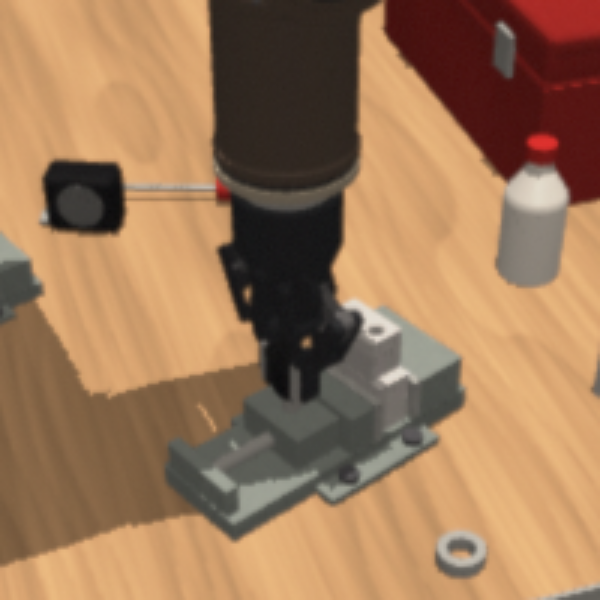

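The knob is gripped: 26 mm measured on a 28 mm knob. There is a 16 N side load from about 2 mm of misalignment. I'll relieve it with +2 mm in tool y, then slide along tool +x, which is vise −x.

```bash
python3 -m pendant '[{"dp":[0,1,-0.5],"twist":0,"jaw":-1},{"dp":[0,2,-1],"twist":0,"jaw":-1},{"dp":[4,2,-1],"twist":0,"jaw":-1},{"dp":[8,2,-1],"twist":0,"jaw":-1},{"dp":[13,2,-1],"twist":0,"jaw":-1},{"dp":[18,2,-1],"twist":0,"jaw":-1},{"dp":[23,2,-1],"twist":0,"jaw":-1},{"dp":[28,2,-1],"twist":0,"jaw":-1}]'; python3 -m pendant '[{"dp":[4,0,0],"twist":0,"jaw":-1},{"dp":[8,0,0],"twist":0,"jaw":-1},{"dp":[12,0,0],"twist":0,"jaw":-1},{"dp":[12,0,0],"twist":0,"jaw":-1},{"dp":[12,0,0],"twist":0,"jaw":-1}]'; python3 goal.py 499 101 89 112.2
python3 - <<'E'
from h import *
im,d=snap('side','side4')
cv2.imwrite('pics/c4.png',cv2.resize(im[60:260,220:420],None,fx=3,fy=3)[:,:,::-1])
E
```

```text
time_s: 3.98
tcp_pos: [472.7, 93.6, 91.5]
eef_rot: [-0.19, 0.982, -0.0, 0.001]
ft_force: [9.0, -8.1, -12.2]
gripper_width: 26.1
time_s: 4.4
tcp_pos: [460.9, 88.8, 91.4]
eef_rot: [-0.19, 0.982, -0.0, 0.001]
ft_force: [4.7, -13.5, -9.1]
gripper_width: 26.2
t 4.4 p [460.9  88.8  91.4] yaw_y 111.9 tilt 0.09 j [ 0.13  0.49  2.14 -0.    0.51 -1.82] F [  4.7 -13.5  -9.1] w 26.2
dp [-39.9  -2.8   2.5] twist -0.3 len 40
```

View pics/c4.png

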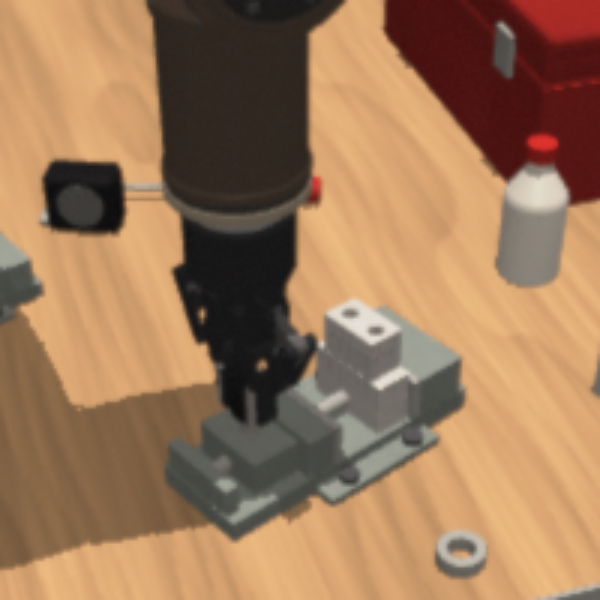

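The jaw has slid about 40 mm (TCP travel), and the block still stands against the fixed jaw. I'll release the knob and go straight up.

```bash
python3 -m pendant '[{"dp":[0,0,0],"twist":0,"jaw":0},{"dp":[0,0,0],"twist":0,"jaw":1},{"dp":[0,0,0],"twist":0,"jaw":1},{"dp":[0,0,0],"twist":0,"jaw":1},{"dp":[0,0,0],"twist":0,"jaw":1},{"dp":[0,0,0],"twist":0,"jaw":1}]'; python3 -m pendant '[{"dp":[0,0,-20],"twist":0,"jaw":1},{"dp":[0,0,-50],"twist":0,"jaw":1},{"dp":[0,0,-80],"twist":0,"jaw":1},{"dp":[0,0,-105],"twist":0,"jaw":1},{"dp":[0,0,-110],"twist":0,"jaw":1},{"dp":[0,0,-110],"twist":0,"jaw":1}]'
python3 - <<'E'
from h import *
im,d=snap('side','side5'); it,dt=snap('top','top5')
o=np.zeros((300,800,3),np.uint8)
o[:,:400]=cv2.resize(im[140:260,240:400],(400,300)); o[:,400:]=cv2.resize(it[120:240,220:380],(400,300))
cv2.imwrite('pics/c5.png',o[:,:,::-1])
for n,dd in(('side',d),('top',dt)):
    P,u,v=pts(n,dd)
    for c,r in(((563,125),38),((461,86),22)):
        k=(abs(P[:,2]-99)<5)&(np.hypot(P[:,0]-c[0],P[:,1]-c[1])<r); Q=P[k]
        if len(Q)<5: print(n,c,'none');continue
        R=cv2.minAreaRect(Q[:,:2].astype(np.float32)); print(n,len(Q),np.round(Q.mean(0),1),R)
E
python3 goal.py 563 125 200 22.2
```

```text
time_s: 4.95
tcp_pos: [460.1, 89.6, 91.3]
eef_rot: [-0.19, 0.982, 0.0, 0.0]
ft_force: [0.2, 0.1, -0.2]
gripper_width: 85.6
time_s: 5.45
tcp_pos: [461.2, 89.8, 203.0]
eef_rot: [-0.19, 0.982, -0.0, 0.002]
ft_force: [-0.2, -0.7, 0.0]
gripper_width: 85.3
side 237 [561.9 125.2  99.3] ((562.26123046875, 127.4412841796875), (32.05958557128906, 56.26678466796875), 24.722383499145508)
side 87 [461.   85.4  98.6] ((460.420654296875, 87.07142639160156), (22.463802337646484, 25.3386287689209), 45.015811920166016)
top (563, 125) none
top (461, 86) none
t 5.55 p [459.8  89.6 200.8] yaw_y 111.9 tilt 0.01 j [ 0.13  0.3   2.06  0.    0.79 -1.82] F [-0.4 -0.5 -0.3] w 85.2
dp [-108.9   -5.5    0.8] twist 89.7 len 109
```

View pics/c5.png

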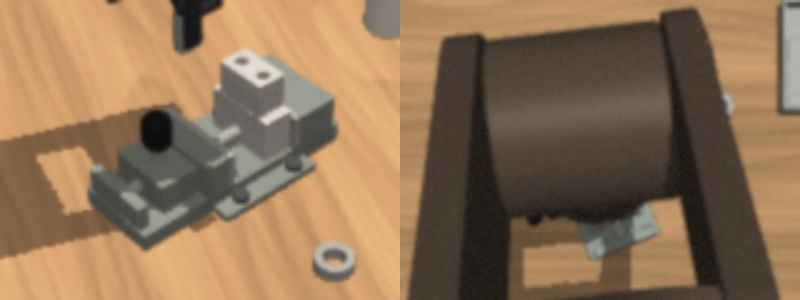

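The knob moved 39.4 mm between side views, so the jaw is open about 4 cm. The block is unmoved at (563,125). The crop also shows a clear gap in front of the block. Next I'll turn the gripper along the vise axis above the block.

```bash
python3 -m pendant '[{"dp":[-13,0,0],"twist":7,"jaw":1},{"dp":[-27,-1,0],"twist":14,"jaw":1},{"dp":[-41,-1,0],"twist":21,"jaw":1},{"dp":[-55,-2,0],"twist":28,"jaw":1},{"dp":[-70,-3,0],"twist":35,"jaw":1},{"dp":[-84,-4,0],"twist":42,"jaw":1},{"dp":[-98,-4,0],"twist":49,"jaw":1},{"dp":[-108,-5,0],"twist":56,"jaw":1}]'; python3 -m pendant '[{"dp":[0,0,0],"twist":7,"jaw":1},{"dp":[0,0,0],"twist":14,"jaw":1},{"dp":[0,0,0],"twist":21,"jaw":1},{"dp":[0,0,0],"twist":28,"jaw":1},{"dp":[0,0,0],"twist":33.7,"jaw":1},{"dp":[0,0,0],"twist":33.7,"jaw":1},{"dp":[0,0,0],"twist":33.7,"jaw":1}]';python3 goal.py 562 125.6 88 22.2
```

```text
time_s: 6.22
tcp_pos: [562.5, 125.5, 199.3]
eef_rot: [0.296, 0.955, -0.001, -0.001]
ft_force: [-0.9, 0.6, 0.3]
gripper_width: 85.2
time_s: 6.8
tcp_pos: [561.6, 125.1, 199.8]
eef_rot: [0.557, 0.831, -0.001, -0.001]
ft_force: [-0.3, 0.3, -0.8]
gripper_width: 85.4
t 6.8 p [561.6 125.1 199.8] yaw_y 22.4 tilt 0.13 j [ 0.17  0.44  1.82 -0.    0.88 -0.22] F [-0.3  0.3 -0.8] w 85.4
dp [  0.3   0.8 111.8] twist 0.2 len 112
```

```bash
python3 -m pendant '[{"dp":[0,0.5,20],"twist":0,"jaw":1},{"dp":[0,0.5,45],"twist":0,"jaw":1},{"dp":[0,0.5,70],"twist":0,"jaw":1},{"dp":[0,0.5,90],"twist":0,"jaw":1},{"dp":[0,0.5,104],"twist":0,"jaw":1},{"dp":[0,0.5,112],"twist":0,"jaw":1},{"dp":[0,0.5,112],"twist":0,"jaw":1},{"dp":[0,0.5,112],"twist":0,"jaw":0.2}]' && python3 -m pendant '[{"dp":[0,0,0],"twist":0,"jaw":-0.1},{"dp":[0,0,0],"twist":0,"jaw":-0.3},{"dp":[0,0,0],"twist":0,"jaw":-1},{"dp":[0,0,0],"twist":0,"jaw":-1},{"dp":[0,0,0],"twist":0,"jaw":-1},{"dp":[0,0,0],"twist":0,"jaw":-1},{"dp":[0,0,0],"twist":0,"jaw":-1},{"dp":[0,0,0],"twist":0,"jaw":-1}]' 60; python3 goal.py 562 125.6 88 22.2
python3 - <<'E'
from h import *
im,d=snap('side','side6')
cv2.imwrite('pics/c6.png',cv2.resize(im[60:260,220:420],None,fx=3,fy=3)[:,:,::-1])
E
```

```text
time_s: 7.47
tcp_pos: [562.6, 125.3, 89.1]
eef_rot: [0.557, 0.83, -0.0, -0.0]
ft_force: [0.2, -0.4, 1.0]
gripper_width: 75.4
time_s: 8.13
tcp_pos: [563.2, 125.4, 90.2]
eef_rot: [0.558, 0.83, 0.0, 0.0]
ft_force: [-1.8, 0.1, 7.9]
gripper_width: 29.0
t 8.1333 p [563.2 125.4  90.2] yaw_y 22.2 tilt 0.07 j [ 0.17  0.59  1.9  -0.    0.65 -0.22] F [-1.8  0.1  7.9] w 29.0
dp [ 0.6 -1.   2.2] twist -0.0 len 2
```

View pics/c6.png

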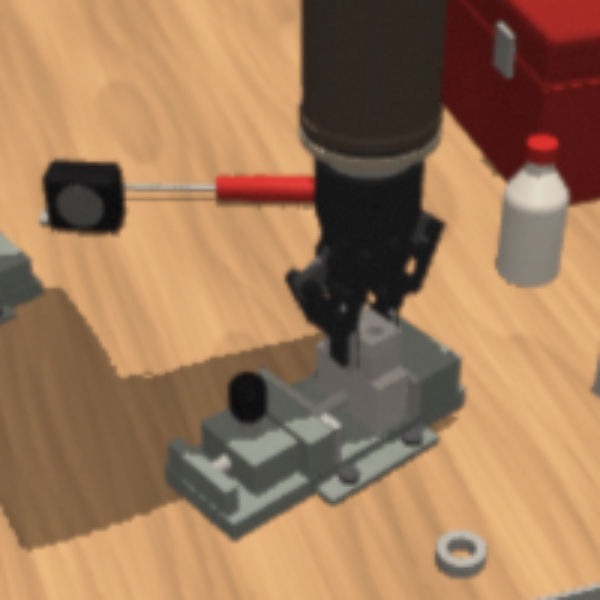

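The fingers hold the block's upper part at 29.0 mm on a 30 mm thickness. Lifting straight up.

```bash
python3 -m pendant '[{"dp":[0,0,-4],"twist":0,"jaw":-1},{"dp":[0,-1,-10],"twist":0,"jaw":-1},{"dp":[0,-1,-20],"twist":0,"jaw":-1},{"dp":[0,-1,-35],"twist":0,"jaw":-1},{"dp":[0,-1,-55],"twist":0,"jaw":-1},{"dp":[0,-1,-75],"twist":0,"jaw":-1},{"dp":[0,-1,-90],"twist":0,"jaw":-1},{"dp":[0,-1,-90],"twist":0,"jaw":-1}]'
python3 - <<'E'
from h import *
im,d=snap('side','side7')
cv2.imwrite('pics/c7.png',cv2.resize(im[40:260,200:420],None,fx=2.6,fy=2.6)[:,:,::-1])
E
python3 goal.py 640 -212 178 0
```

```text
time_s: 8.85
tcp_pos: [563.4, 125.2, 183.0]
eef_rot: [0.558, 0.83, 0.002, 0.002]
ft_force: [1.7, 0.3, -3.7]
gripper_width: 29.1
t 8.9 p [562.7 125.1 181.2] yaw_y 22.2 tilt 0.2 j [ 0.17  0.46  1.84 -0.    0.84 -0.22] F [-0.5  0.3 -4. ] w 29.4
dp [-341.4  -55.6    3.3] twist 22.2 len 346
```

View pics/c7.png

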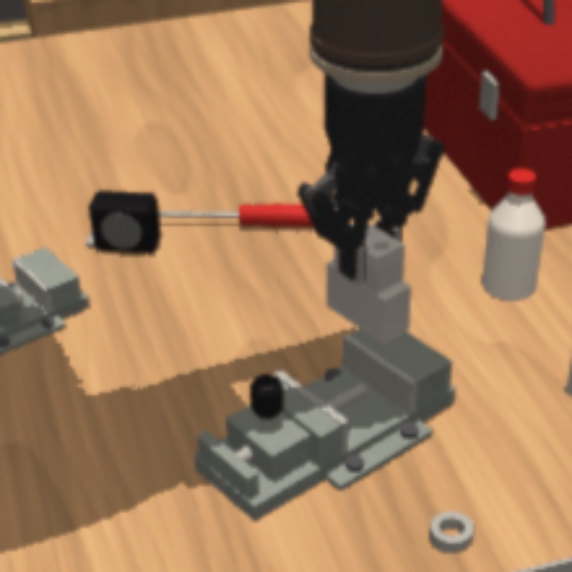

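The block is out and held upright at about 4 N, and the jaw stays open. Carrying it to the plain tray.

```bash
python3 -m pendant '[{"dp":[-15,-2,0],"twist":1,"jaw":-1},{"dp":[-40,-6,0],"twist":2.5,"jaw":-1},{"dp":[-70,-11,0],"twist":5,"jaw":-1},{"dp":[-100,-16,0],"twist":7,"jaw":-1},{"dp":[-130,-21,0],"twist":9,"jaw":-1},{"dp":[-160,-26,0],"twist":11,"jaw":-1},{"dp":[-190,-31,0],"twist":13,"jaw":-1},{"dp":[-218,-35,0],"twist":15,"jaw":-1}]'; python3 goal.py 640 -212 178 0
```

```text
time_s: 9.57
tcp_pos: [611.0, -91.8, 178.1]
eef_rot: [0.662, 0.749, -0.0, -0.001]
ft_force: [0.6, -0.1, -2.9]
gripper_width: 29.3
t 9.5667 p [611.  -91.8 178.1] yaw_y 7.0 tilt 0.1 j [-0.2   0.52  1.74 -0.    0.88 -0.32] F [ 0.6 -0.1 -2.9] w 29.3
dp [-122.8   14.1    0. ] twist 7.0 len 124
```

```bash
python3 -m pendant '[{"dp":[-27,3,0],"twist":2,"jaw":-1},{"dp":[-52,6,0],"twist":4,"jaw":-1},{"dp":[-77,9,0],"twist":5,"jaw":-1},{"dp":[-100,11,0],"twist":6,"jaw":-1},{"dp":[-115,13,0],"twist":7,"jaw":-1},{"dp":[-120,14,0],"twist":7,"jaw":-1},{"dp":[-120,14,0],"twist":7,"jaw":-1},{"dp":[-120,14,0],"twist":7,"jaw":-1}]'
python3 - <<'E'
from h import *
im,d=snap('side','side8')
cv2.imwrite('pics/c8.png',cv2.resize(im[120:380,290:550],None,fx=2.2,fy=2.2)[:,:,::-1])
T=cal('side')[3]; f,cx,cy,_=cal('side')
P,u,v=pts('side',d)
k=(abs(P[:,0]-640)<48)&(abs(P[:,1]+212)<60)&(P[:,2]>60)&(P[:,2]<130)
Q=P[k]; print(len(Q),np.percentile(Q[:,2],[0.5,2,5]),np.round(Q[Q[:,2]<115].mean(0)) if len(Q) else 0)
E
python3 goal.py 640 -212 74 0
```

```text
time_s: 10.23
tcp_pos: [640.0, -206.7, 178.7]
eef_rot: [0.706, 0.708, -0.0, -0.001]
ft_force: [0.3, -0.2, -3.8]
gripper_width: 29.3
338 [108.14221766 109.45811116 110.19218873] [ 630. -214.  112.]
t 10.2833 p [ 640.  -206.3  178.9] yaw_y 0.2 tilt 0.07 j [-0.36  0.59  1.61  0.    0.95 -0.36] F [ 0.6 -0.1 -3.2] w 29.3
dp [-5.800e+00  1.000e-01  1.049e+02] twist 0.2 len 105
```

View pics/c8.png

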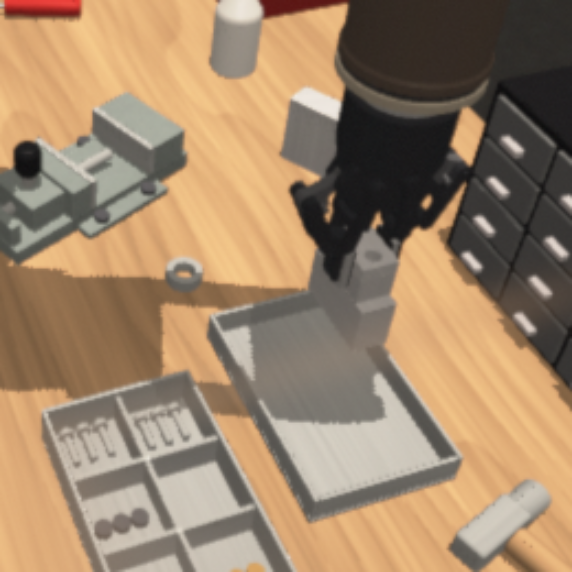

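The block hangs upright over the plain tray. Its bottom measures about 108–109 mm, which is about 70 mm below the TCP, so I expect contact at TCP z of about 74.

```bash
python3 -m pendant '[{"dp":[-3,0,15],"twist":0,"jaw":-1},{"dp":[-6,0,35],"twist":0,"jaw":-1},{"dp":[-6,0,55],"twist":0,"jaw":-1},{"dp":[-6,0,75],"twist":0,"jaw":-1},{"dp":[-6,0,88],"twist":0,"jaw":-1},{"dp":[-6,0,96],"twist":0,"jaw":-1},{"dp":[-6,0,99],"twist":0,"jaw":-1},{"dp":[-6,0,99],"twist":0,"jaw":-1}]'; python3 -m pendant '[{"dp":[0,0,1],"twist":0,"jaw":-1},{"dp":[0,0,2],"twist":0,"jaw":-1},{"dp":[0,0,2.5],"twist":0,"jaw":-1},{"dp":[0,0,2.5],"twist":0,"jaw":-1}]'; python3 goal.py 640 -212 74 0
```

```text
time_s: 10.95
tcp_pos: [640.4, -213.0, 80.1]
eef_rot: [0.706, 0.708, -0.0, -0.0]
ft_force: [0.6, -0.5, -4.3]
gripper_width: 29.2
time_s: 11.28
tcp_pos: [640.7, -213.6, 78.3]
eef_rot: [0.706, 0.708, 0.0, 0.0]
ft_force: [-0.7, 0.2, -3.1]
gripper_width: 29.3
t 11.2833 p [ 640.7 -213.6   78.3] yaw_y 0.2 tilt 0.05 j [-0.37  0.71  1.66 -0.    0.77 -0.37] F [-0.7  0.2 -3.1] w 29.3
dp [ 1.6 -0.7  4.3] twist 0.2 len 5
```

```bash
python3 -m pendant '[{"dp":[0,0,1],"twist":0,"jaw":-1},{"dp":[0,0,1.5],"twist":0,"jaw":-1},{"dp":[0,0,2],"twist":0,"jaw":-1},{"dp":[0,0,2.5],"twist":0,"jaw":-1},{"dp":[0,0,2.5],"twist":0,"jaw":-1}]';python3 -m pendant '[{"dp":[0,0,0.5],"twist":0,"jaw":-1},{"dp":[0,0,1],"twist":0,"jaw":-1},{"dp":[0,0,1],"twist":0,"jaw":-1}]'
```

```text
time_s: 11.7
tcp_pos: [640.4, -213.4, 75.2]
eef_rot: [0.706, 0.708, -0.0, -0.0]
ft_force: [0.7, -0.2, -3.1]
gripper_width: 29.0
time_s: 11.95
tcp_pos: [640.5, -213.5, 74.3]
eef_rot: [0.706, 0.708, 0.0, 0.0]
ft_force: [-0.2, 0.2, -3.3]
gripper_width: 29.0
```

```bash
python3 -m pendant '[{"dp":[0,0,0.5],"twist":0,"jaw":-1},{"dp":[0,0,1],"twist":0,"jaw":-1},{"dp":[0,0,1],"twist":0,"jaw":-1}]'
```

```text
time_s: 12.2
tcp_pos: [640.5, -213.5, 74.2]
eef_rot: [0.706, 0.708, 0.0, 0.0]
ft_force: [-3.7, 2.2, 10.6]
gripper_width: 29.4
```

The force went from −3.3 to +10.6 N, so the block is resting on the floor. A quick look before letting go.

```bash
python3 - <<'E'
from h import *
im,d=snap('side','side9')
cv2.imwrite('pics/c9.png',cv2.resize(im[160:380,330:550],None,fx=2.5,fy=2.5)[:,:,::-1])
E
```

```text
(no output)
```

View pics/c9.png

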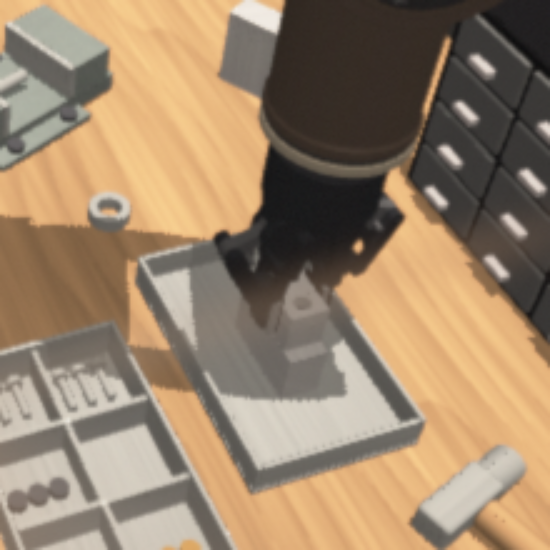

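The block stands inside the plain tray, clear of its walls. Releasing and withdrawing.

```bash
python3 -m pendant '[{"dp":[0,0,-0.5],"twist":0,"jaw":-0.2},{"dp":[0,0,-0.5],"twist":0,"jaw":0},{"dp":[0,0,-0.5],"twist":0,"jaw":0.4},{"dp":[0,0,-0.5],"twist":0,"jaw":0.8},{"dp":[0,0,-0.5],"twist":0,"jaw":1},{"dp":[0,0,-0.5],"twist":0,"jaw":1},{"dp":[0,0,-0.5],"twist":0,"jaw":1},{"dp":[0,0,-0.5],"twist":0,"jaw":1}]'; python3 -m pendant '[{"dp":[0,0,-8],"twist":0,"jaw":1},{"dp":[0,0,-25],"twist":0,"jaw":1},{"dp":[0,0,-50],"twist":0,"jaw":1},{"dp":[0,0,-80],"twist":0,"jaw":1},{"dp":[0,0,-110],"twist":0,"jaw":1},{"dp":[0,0,-130],"twist":0,"jaw":1},{"dp":[0,0,-140],"twist":0,"jaw":1},{"dp":[0,0,-140],"twist":0,"jaw":1}]'
python3 - <<'E'
from h import *
im,d=snap('side','side10')
cv2.imwrite('pics/s10.png',cv2.resize(im,(800,500))[:,:,::-1])
P,u,v=pts('side',d)
Q=P[(abs(P[:,0]-640)<50)&(abs(P[:,1]+212)<60)&(P[:,2]>78)&(P[:,2]<95)]
print(len(Q),np.median(Q,0),cv2.minAreaRect(Q[:,:2].astype(np.float32)))
K=P[(abs(P[:,2]-99)<5)&(np.hypot(P[:,0]-461,P[:,1]-86)<22)]; print('knob',K.mean(0), robot.get_obs()['ft_force'])
E
```

```text
time_s: 12.92
tcp_pos: [640.4, -213.5, 73.7]
eef_rot: [0.706, 0.708, -0.0, -0.0]
ft_force: [-0.4, 0.1, 0.2]
gripper_width: 85.1
time_s: 13.58
tcp_pos: [641.6, -213.9, 216.7]
eef_rot: [0.706, 0.708, 0.001, 0.002]
ft_force: [0.0, 0.6, 0.4]
gripper_width: 85.3
432 [ 640.40305645 -212.95529297   83.63742658] ((640.9035034179688, -211.18128967285156), (32.08158874511719, 55.842044830322266), 0.8647345900535583)
knob [460.99433478  85.19381018  98.77331079] [-0.53453174  0.09434512 -0.37347825]
```

View pics/s10.png

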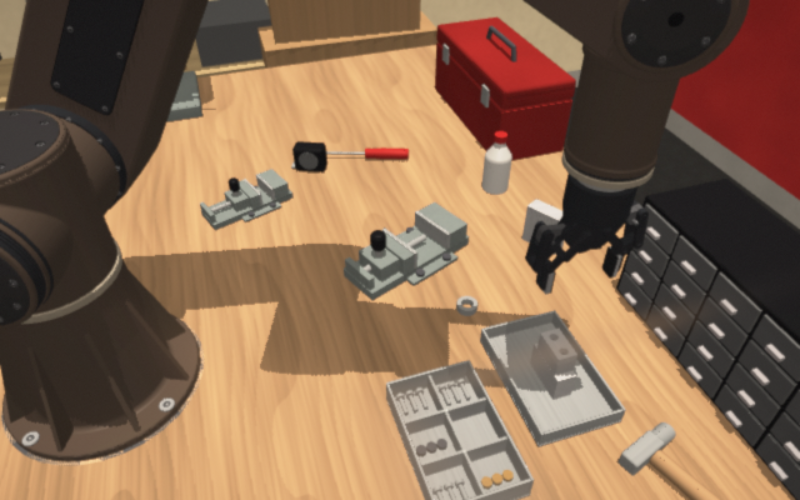

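The block stands upright in the plain tray at (555,355) in the picture. Its top is at 83.6 mm (80 + 4 expected) and it sits in the middle of the tray. The knob is at (378,243), still open, and the gripper is clear. Handing in.

```bash
python3 -c "
from station import robot
print(robot.sign_off())"
```

```text
the job is handed in; nothing more can be done
None
```

The drilled block now stands upright on the floor of the plain tray, and the vise's moving jaw is left open about 4 cm. I handed the job in at about 13.6 s, with the robot touching nothing.

- **Jaw:** I gripped the larger vise's knob and slid the jaw open before touching the block. The knob moved 39.4 mm between the two side views, and it was still in that place in the last picture.
- **Block:** The gripper closed to 29 mm on the 30 mm block, and I lifted it straight out. It touched the tray floor at about 10 N before I let go. In the last picture it is near the middle of the tray with its top at 83.6 mm (84 expected).
- **Disagreements:** My knob position was about 2 mm off sideways. This gave about 17 N of side load while gripping the knob, and my 2 mm correction overshot, leaving about 14 N the other way during the slide. The knob-to-block distance measured 68 mm against the 66 mm given.
- **Not cross-checked:** The final block and jaw positions come from the side camera only. The arm blocked the top camera over the vise after the jaw was opened, and I didn't use it again after that.

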